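Load the dry-block heater and start its bays

TASK

Seat every aluminium block that stands on the desk fully home and flat in the pocket of the heater that has its outline, and let it go. When all of them are in, start the bays that hold a block one after another from left to right as you face the heater: pull the bay's knob all the way out, hold it there for about a second, then let it spring back to rest. Leave the other things on the desk where they are.

Things in the scene. Friction and masses are not known exactly. Their poses are not given: they have to be found in the camera images.
- block_round: Block with one half-round end, 60 mm long and 54 mm wide; the half-round end (radius 27 mm) points along its +x. Bare aluminium, 0.25 kg; body 30 mm high; centrally on top a lifting lug 40 mm long (x), 14 mm thick (y), 35 mm high (whole height 65). Stands upright on the desk left of the heater at the start, or is absent. Origin: centre of the underside, halfway along the length; z up.
- block_oblong: Plain rectangular block, 72 mm long (x) and 44 mm wide (y). Either way round fits. Bare aluminium, 0.25 kg; body 30 mm high; centrally on top a lifting lug 40 mm long (x), 14 mm thick (y), 35 mm high (whole height 65). Stands upright on the desk left of the heater at the start, or is absent. Origin: centre of the underside, halfway along the length; z up.
- block_hexagon: Six-sided block, pointed at both ends: 72 mm from point to point (x), 56 mm wide (y), its long sides 36 mm. Either way round fits. Bare aluminium, 0.25 kg; body 30 mm high; centrally on top a lifting lug 40 mm long (x), 14 mm thick (y), 35 mm high (whole height 65). Stands upright on the desk left of the heater at the start, or is absent. Origin: centre of the underside, halfway along the length; z up.
- block_tapered: Block that tapers evenly along its length of 68 mm, from 54 mm wide at its -x end to 26 mm at its +x end. Bare aluminium, 0.25 kg; body 30 mm high; centrally on top a lifting lug 40 mm long (x), 14 mm thick (y), 35 mm high (whole height 65). Stands upright on the desk left of the heater at the start, or is absent. Origin: centre of the underside, halfway along the length; z up.
- heater: White dry-block heater, fixed, 170 mm deep (x), 368 wide (y). Origin: centre of the underside; x points to its back, y to its left. Rear 100 mm: level deck 45 mm high with 4 pockets 22 mm deep, 92 mm apart in y, 2 mm wider than their blocks all round, mouth flared. Front 70 mm: panel sloping down at 12 degrees with a pull knob before each pocket. Seated blocks stand 8 mm proud of the deck (lug besides).
- bay_left (a point): Left (+y) pocket of the heater. The point lies in the middle of the pocket's flat floor, exactly where the origin of its block belongs; the axes are the heater's, and the seated block's x points along this x, away from the knobs. Its outline has a half-round end: it takes the block with the half-round end, that end towards the back.
- bay_midleft (a point): Second from the left pocket of the heater. The point lies in the middle of the pocket's flat floor, exactly where the origin of its block belongs; the axes are the heater's, and the seated block's x points along this x, away from the knobs or the opposite way. Its outline is a plain rectangle: it takes the rectangular block.
- bay_midright (a point): Third from the left pocket of the heater. The point lies in the middle of the pocket's flat floor, exactly where the origin of its block belongs; the axes are the heater's, and the seated block's x points along this x, away from the knobs or the opposite way. Its outline is six-sided: it takes the six-sided block.
- bay_right (a point): Right (-y) pocket of the heater. The point lies in the middle of the pocket's flat floor, exactly where the origin of its block belongs; the axes are the heater's, and the seated block's x points along this x, away from the knobs. Its outline tapers towards the back: it takes the tapered block, narrow end towards the back.
- knob_left (a joint): Travel of the left bay's black knob, pulling straight out of the sloped panel (along the z of its grip point). 0 is at rest, 0.015 m is fully out; a spring pulls it back, about 3 N at rest and 8.5 N fully out, and it goes home by itself when let go.
- grip_left (a point): Middle of the left knob's head, to pinch from above. The head is a fluted cylinder 25 mm across, 26 mm tall; this point is on its axis, 13 mm below its top and at rest 27 mm above the panel. z is the knob's axis, out of the panel (12 degrees off vertical, leaning to the heater's front); y is the heater's y. It moves with the knob.
- knob_midleft (a joint): Travel of the second from left bay's black knob, pulling straight out of the sloped panel (along the z of its grip point). 0 is at rest, 0.015 m is fully out; a spring pulls it back, about 3 N at rest and 8.5 N fully out, and it goes home by itself when let go.
- grip_midleft (a point): Middle of the second from left knob's head, to pinch from above. The head is a fluted cylinder 25 mm across, 26 mm tall; this point is on its axis, 13 mm below its top and at rest 27 mm above the panel. z is the knob's axis, out of the panel (12 degrees off vertical, leaning to the heater's front); y is the heater's y. It moves with the knob.
- knob_midright (a joint): Travel of the third from left bay's black knob, pulling straight out of the sloped panel (along the z of its grip point). 0 is at rest, 0.015 m is fully out; a spring pulls it back, about 3 N at rest and 8.5 N fully out, and it goes home by itself when let go.
- grip_midright (a point): Middle of the third from left knob's head, to pinch from above. The head is a fluted cylinder 25 mm across, 26 mm tall; this point is on its axis, 13 mm below its top and at rest 27 mm above the panel. z is the knob's axis, out of the panel (12 degrees off vertical, leaning to the heater's front); y is the heater's y. It moves with the knob.
- knob_right (a joint): Travel of the right bay's black knob, pulling straight out of the sloped panel (along the z of its grip point). 0 is at rest, 0.015 m is fully out; a spring pulls it back, about 3 N at rest and 8.5 N fully out, and it goes home by itself when let go.
- grip_right (a point): Middle of the right knob's head, to pinch from above. The head is a fluted cylinder 25 mm across, 26 mm tall; this point is on its axis, 13 mm below its top and at rest 27 mm above the panel. z is the knob's axis, out of the panel (12 degrees off vertical, leaning to the heater's front); y is the heater's y. It moves with the knob.
- timer: Bystander: white bench timer, 62 x 62 x 39 mm, with a round knob on top. Origin: centre of the underside.
- dye_bottle: Bystander: small amber bottle with a white cap, 27 mm across, 61 mm high. Origin: centre of the underside.
- carton: Bystander: black coverslip carton, 128 x 58 x 32 mm. Origin: centre of the underside.
- petri: Bystander: clear glass dish, 68 mm across, 12 mm high. Origin: centre of the underside.

How it is judged:
By the outcome, as a careful person would: the job done as asked, in the order asked, and still so for the second after the job is handed in, with the robot touching nothing.
Of block_round, block_oblong, block_hexagon, block_tapered only 3 to 4 are there at a start; the rules pass over those that are not, and their reading is None.
At some moment in a run one of block_round, block_oblong, block_hexagon, block_tapered may be knocked a few centimetres aside while the robot is not near it.
It also fails if it takes over 210 s, if anything falls off the work surface, if the arm or the gripper's body presses on something with over 40 N, if the wrist force passes 120 N, or if a joint passes its speed limit or range.

ROBOT

A 7-joint arm with a two-finger parallel gripper is mounted at the origin on a cart in front of the work surface, level with it; the furniture and walls round the work are solid. World frame = base frame: x ahead of the robot, y to its left, z up, the work surface at z = 0. Lengths are in m, angles in rad, forces in N, time in s.
With the tool pointing down it reaches from about 0.4 to 0.85 m from the base axis. Payload 4.5 kg.
Tool frame: the origin (TCP) lies midway between the tips of the shut fingers; the grasp point (between the pads) lies 19 mm behind it; z points along the fingers, y is the line along which they close (so a half turn about z gives the same grasp; the last joint's range is limited). The gripper opens to 85 mm and grips with 20 to 120 N. Pads are 22 mm wide; open, the fingers measure 114 mm over their backs; the gripper's body (76 mm by 85 mm) begins 54 mm behind the grasp point. The pads swing forward as they close: fully open they stand 13 mm farther back than shut.
Start: joints at [1.161, 0.689, -0.195, 1.565, 0.157, 0.902, -0.215], TCP at [0.268, -0.564, 0.231] pointing down, gripper open.
Joint ranges: [-3.01, 3.01], [-0.46, 2.08], [-1.47, 1.51], [0.13, 2.56], [-1, 4.14], [0.04, 2.09], [-2.66, 2.66]. Speed limits (rad/s): [2.57, 2.57, 3.14, 3.14, 3.14, 3.14, 3.14].

INTERFACE

Orientations are given as a rotation vector (axis times angle).
In Python, from bench import monitor, camera, ctrl, recognise, regions_of, mark_of gives the robot as it stands.
- The arm moves only by the tool play_rows, never from a script. Its argument "series" is a list that holds one entry, the list of rows, each a list of 5 numbers: the shift along the tool's x, y, z in m, then the turn about the tool's z in degrees, then the opening, from -1 (shut) to 1 (fully open), so that 0 is half open. A call has 1 to 12 rows; each row is the pose to reach, as a shift and turn from the pose commanded when the call began, along the tool's axes at that moment; what a row does not reach only later rows make up. A row lasts 1/10 s, in which the tool goes at most 50 mm and 8.59 degrees, less where a joint would pass 70% of its speed; a pose out of reach is approached as far as the arm can. A call with a gripper value outside its range is refused whole. The fingers move at their own pace and stop on an object; "force" is the grip in N (left out, the last holds). Time passes only in rows, so rows that repeat a pose let the fingers close. It gives the time, the measured TCP pose, the force, the opening and the grip force at its end, in the units of the state.
- monitor.read_state(): the state, without advancing time (a new reading comes with each control period).
- camera(name): name is "scene" or "top"; returns a dict with "pixels" (384x512x3 uint8, red, green, blue), "fx", "fy", "cx", "cy" (pixels), "D" ([k1, k2, p1, p2, k3] as OpenCV has them; the pictures are not rectified), "world_to_cam" (4x4, takes a point from world to camera coordinates). Camera axes: x right, y down, z forward; pixel columns grow to the right and rows downward; lengths in m; the calibration is good to about 2 mm. A picture is of the moment at which its call begins. There is no depth.
- ctrl.close_job(): hands the job in; it is judged then, once.
Trained networks look in the newest picture that a camera, given by its name, has taken for a name from the list of things; names that differ only in an ending like _2 or _b are one class to them, and where a whole thing is asked for, a point or a joint stands for the part that bears it (a point fixed in the world has none). Each returns a list of dicts, best first, with "score" (0 to 1); they miss things now and then, are a little off and sometimes report something else, mostly with a low value. They report only what shows in the picture. A call takes as long as a camera call.
- recognise(camera, target): "xyz" ([x, y, z] in m, in world coordinates, good to about 4 mm: the middle of the surface that is visible of it).
- regions_of(camera, target): "mask" (384x512 bool, what is visible of it).
- mark_of(camera, target): "xyz" ([x, y, z] in m, in world coordinates, good to about 4 mm: a listed point, or the origin of a listed thing).
The state is a dict: "clock": time; "qpos": joint angles; "joint_velocities": joint speeds; "joint_torque": joint torques, N m; "tcp_pos": TCP position; "orientation": TCP orientation; "wrist_force": force on the tool from outside, world axes, zero at the start; "torque": the same for the moment, N m; "grip_width": finger opening in m; "gripper_force": force on a finger pad.
Only numpy, scipy, OpenCV 4.12 (cv2) and the standard library are available. Lean on these libraries where they do the work, as an engineer would, in place of code of your own. Each camera call takes 0.05 s, during which the arm holds its last target. There are 200 camera calls.

## Working session

There is one attempt and no reset: what is moved stays moved. The work goes in short steps, Python scripts to look and compute and a tool call to move; the robot and the scene stay as the last step left them, time stands still between calls to the robot, and variables do not carry over. Pictures are saved under pics/ and viewed, at most 14 in all, crops included, and the job is handed in when it is done.

Besides the shell and the picture viewer there is one more tool, called after "Request:" by a JSON object that holds its "fn" and its "kwargs", one argument or row to a line. play_rows: Moves the arm, as the interface text tells. Its arguments: {"type":"object","properties":{"series":{"type":"array","items":{"type":"array","items":{"type":"array","items":{"type":"number"}}}},"force":{"type":"number"}},"required":["series"]}

```bash
mkdir -p pics; ls; python3 - <<'E'
from bench import monitor, camera, recognise, mark_of
import cv2, numpy as np
s=monitor.read_state(); print({k:np.round(v,3) for k,v in s.items()})
for c in ["scene","top"]:
    d=camera(c); cv2.imwrite(f"pics/{c}0.png",d["pixels"][:,:,::-1])
    print(c,d["fx"],d["cx"],d["cy"],np.round(d["D"],3)); print(np.round(d["world_to_cam"],3))
    for t in ["block_round","block_oblong","block_hexagon","block_tapered","heater","bay_left","bay_midleft","bay_midright","bay_right","grip_left","grip_midleft","grip_midright","grip_right","timer","dye_bottle","carton","petri"]:
        print(t,[(np.round(r["xyz"],3).tolist(),round(r["score"],2)) for r in mark_of(c,t)[:2]])
print(monitor.read_state()["clock"])
E
```

```text
pics
{'clock': np.float64(0.0), 'qpos': array([ 1.161,  0.69 , -0.195,  1.566,  0.157,  0.903, -0.215]), 'joint_velocities': array([ 0.001, -0.002, -0.   ,  0.   ,  0.001,  0.   ,  0.001]), 'joint_torque': array([ 1.0000e-03, -5.3962e+01, -1.2660e+00, -1.5854e+01,  9.0000e-03,
        1.0000e-02,  0.0000e+00]), 'tcp_pos': array([ 0.268, -0.564,  0.23 ]), 'orientation': array([-3.063e+00, -6.910e-01,  1.000e-03]), 'wrist_force': array([-0.595,  0.147, -1.195]), 'torque': array([-0.018,  0.023,  0.   ]), 'gripper_force': np.float64(0.0), 'grip_width': np.float64(0.085)}
scene 353.02208862697614 257.64271524711603 190.9088004051433 [-0.063  0.     0.     0.     0.   ]
[[-0.86  -0.509 -0.02   0.485]
 [-0.345  0.611 -0.713  0.279]
 [ 0.375 -0.606 -0.701  0.866]
 [ 0.     0.     0.     1.   ]]
block_round [([0.598, 0.359, 0.004], 0.77)]
block_oblong [([0.58, 0.236, 0.002], 0.85)]
block_hexagon [([0.612, -0.124, 0.023], 0.57), ([0.478, 0.333, 0.002], 0.56)]
block_tapered [([0.442, 0.214, 0.003], 0.73)]
heater [([0.584, -0.077, -0.0], 0.92)]
bay_left [([0.633, 0.059, 0.024], 0.67)]
bay_midle
[... 939 characters left out ...]
0.214, -0.001], 0.66), ([0.613, -0.13, 0.025], 0.53)]
heater [([0.584, -0.079, -0.001], 0.64)]
bay_left [([0.637, 0.058, 0.021], 0.63), ([0.531, -0.028, 0.064], 0.6)]
bay_midleft [([0.625, -0.038, 0.029], 0.69)]
bay_midright [([0.612, -0.13, 0.024], 0.59)]
bay_right [([0.603, -0.217, 0.024], 0.96), ([0.757, 0.052, 0.004], 0.41)]
grip_left [([0.537, 0.066, 0.063], 0.43)]
grip_midleft [([0.525, -0.026, 0.066], 0.44)]
grip_midright [([0.52, -0.121, 0.059], 0.39)]
grip_right [([0.507, -0.208, 0.06], 0.42)]
timer [([0.784, -0.132, 0.003], 0.89), ([0.582, 0.236, -0.001], 0.59)]
dye_bottle [([0.756, 0.051, 0.003], 0.63)]
carton [([0.72, 0.186, 0.0], 0.64)]
petri [([0.386, -0.433, 0.001], 0.61)]
1.8
```

View pictures.

View pics/top0.png

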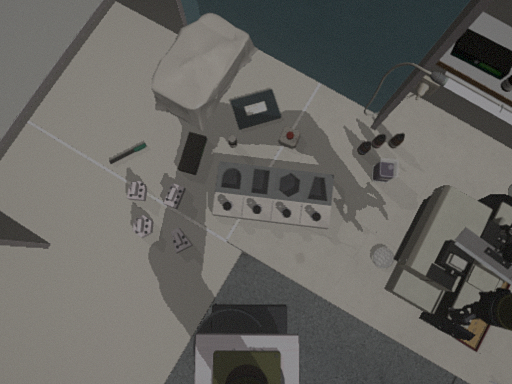

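View pics/scene0.png

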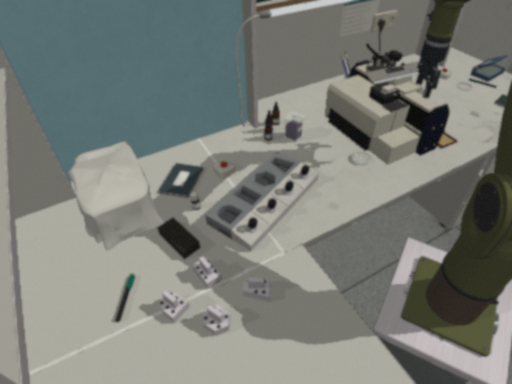

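```bash
cat > lib.py <<'E'
import numpy as np, cv2, sys
from bench import monitor, camera, recognise, regions_of, mark_of
from scipy.spatial.transform import Rotation as Ro
from scipy.optimize import minimize
a=np.linspace(-np.pi/2,np.pi/2,13)
OUT={"block_round":np.vstack([[[-.03,.027],[-.03,-.027]],np.c_[.003+.027*np.cos(a),.027*np.sin(a)]]),
"block_oblong":np.array([[-.036,-.022],[.036,-.022],[.036,.022],[-.036,.022]]),
"block_hexagon":np.array([[-.036,0],[-.018,-.028],[.018,-.028],[.036,0],[.018,.028],[-.018,.028]]),
"block_tapered":np.array([[-.034,-.027],[.034,-.013],[.034,.013],[-.034,.027]])}
LUG=np.array([[-.02,-.007],[.02,-.007],[.02,.007],[-.02,.007]])
def prism(o,z0,z1): return np.vstack([np.c_[o,np.full(len(o),z)] for z in (z0,z1)])
def parts(n):
    if n=="heater":
        s=np.array([(-.085,0),(-.085,.0301),(-.015,.045),(.085,.045),(.085,0)])
        P=[np.vstack([np.c_[s[:,0],np.full(5,y),s[:,1]] for y in(-.184,.184)])]
        t=np.linspace(0,6.28,12,endpoint=False); m=np.array([-.05,.0376]); 
        for y in(-.138,-.046,.046,.138):
            for (h0,h1,r) in((0,14,5),(14,40,12.5)):
                q=[]
                for h in(h0,h1):
                    c=np.array([-.05-np.sin(.2094)*h/1e3,y,.0376+np.cos(.2094)*h/1e3])
                    q+= [c+r/1e3*(np.cos(k)*np.array([np.cos(.2094),0,np.sin(.2094)])+np.sin(k)*np.array([0,1,0])) for k in t]
                P.append(np.array(q))
        return P
    return [prism(OUT[n],0,.03),prism(LUG,.03,.065)]
def proj(d,p):
    K=np.array([[d["fx"],0,d["cx"]],[0,d["fy"],d["cy"]],[0,0,1]]); W=d["world_to_cam"]
    return cv2.projectPoints(np.asarray(p,float).reshape(-1,3),cv2.Rodrigues(W[:3,:3])[0],W[:3,3],K,np.array(d["D"]))[0][:,0]
def place(P,x,y,z,th):
    R=Ro.from_euler("z",th).as_matrix(); return [p@R.T+[x,y,z] for p in P]
S=8
def sil(d,P,box):
    u0,v0,u1,v1=box; im=np.zeros(((v1-v0)*S,(u1-u0)*S),np.uint8)
    for p in P:
        q=(proj(d,p)+.5-[u0,v0])*S
        cv2.fillConvexPoly(im,cv2.convexHull(np.round(q).astype(np.int32)),255)
    return cv2.resize(im,(u1-u0,v1-v0),interpolation=cv2.INTER_AREA)/255.
def fit(n,ds,ms,x,y,z=0,ths=None):
    P=parts(n); boxes={}
    for c,m in ms.items():
        v,u=np.where(m); boxes[c]=(max(u.min()-8,0),max(v.min()-8,0),min(u.max()+9,512),min(v.max()+9,384))
    def cost(q):
        e=0
        for c,m in ms.items():
            b=boxes[c]; e+=np.abs(sil(ds[c],place(P,q[0]/100,q[1]/100,z,q[2]),b)-m[b[1]:b[3],b[0]:b[2]]).sum()/m.sum()
        return e
    res=[]
    for t in (np.radians(np.arange(0,360,20)) if ths is None else ths):
        s=np.array([100*x,100*y,t]); r=minimize(cost,s,method="Nelder-Mead",options=dict(maxfev=90,initial_simplex=[s,s+[.5,0,0],s+[0,.5,0],s+[0,0,.2]]))
        res.append((r.fun,r.x[0]/100,r.x[1]/100,np.degrees(r.x[2])%360))
    return sorted(res)
def look(cams=("top","scene")): return {c:camera(c) for c in cams}
def mask(n,cams,xy,ds,z=.03):
    out={}
    for c in cams:
        uv=proj(ds[c],[xy[0],xy[1],z])[0]
        for r in regions_of(c,n):
            v,u=np.where(r["mask"])
            if len(u) and np.hypot(u.mean()-uv[0],v.mean()-uv[1])<(10 if n!="heater" else 30): out[c]=r["mask"].astype(float); break
    return out
def go(x,y,z,psi,s=None):
    "shift and turn to bring TCP to xyz with tool-x yaw psi (deg, mod 360)"
    s=s or monitor.read_state(); R=Ro.from_rotvec(s["orientation"]).as_matrix()
    sh=R.T@(np.array([x,y,z])-s["tcp_pos"]); cur=np.degrees(np.arctan2(R[1,0],R[0,0]))
    turn=-((psi-cur+180)%360-180)
    print("shift",np.round(sh,4).tolist(),"turn",round(turn,2),"cur",np.round(s["tcp_pos"],4).tolist(),"psi",round(cur,2),"j7",round(s["qpos"][6],2),"t",round(s["clock"],2))
E
cat > a.py <<'E'
from lib import *
ds=look()
for n,x,y in [("block_round",.598,.36),("block_oblong",.58,.238),("block_hexagon",.481,.333),("block_tapered",.441,.214),("heater",.584,-.078)]:
    ms=mask(n,ds,(x,y),ds); print(n,{c:int(m.sum()) for c,m in ms.items()})
    if not ms: continue
    for r in fit(n,ds,ms,x,y,0,None if n!="heater" else [-.12])[:4]: print(np.round(r,4))
im=ds["top"]["pixels"][:,:,::-1]
a=cv2.resize(im[160:260,110:210],(600,600),interpolation=cv2.INTER_CUBIC); cv2.imwrite("pics/crop1.png",a)
E
time python3 a.py
```

```text
block_round {'top': 310, 'scene': 677}
[1.858000e-01 5.946000e-01 3.591000e-01 3.538726e+02]
[1.8710e-01 5.9470e-01 3.5910e-01 3.5459e+02]
[1.875000e-01 5.946000e-01 3.591000e-01 3.548538e+02]
[1.87800e-01 5.94800e-01 3.59000e-01 3.54398e+02]
block_oblong {'top': 324, 'scene': 575}
[  0.2011   0.5791   0.238  158.8054]
[2.011000e-01 5.791000e-01 2.380000e-01 3.388054e+02]
[  0.2012   0.5786   0.2379 158.7856]
[2.012000e-01 5.786000e-01 2.379000e-01 3.387856e+02]
block_hexagon {'top': 345, 'scene': 675}
[0.1139 0.4796 0.3353 0.1635]
[1.139000e-01 4.796000e-01 3.353000e-01 1.801635e+02]
[1.145000e-01 4.797000e-01 3.355000e-01 1.792632e+02]
[1.145000e-01 4.797000e-01 3.355000e-01 3.592632e+02]
block_tapered {'top': 339, 'scene': 589}
[ 0.1607  0.4397  0.2163 28.0443]
[ 0.1615  0.4397  0.2162 27.9252]
[ 0.1619  0.4398  0.2165 28.3048]
[ 0.1627  0.4397  0.2163 27.9925]
heater {'top': 6361, 'scene': 5582}
[ 4.530000e-02  5.825000e-01 -7.800000e-02  3.534185e+02]
real	0m7.748s
user	0m5.267s
sys	0m0.116s
```

View pics/crop1.png

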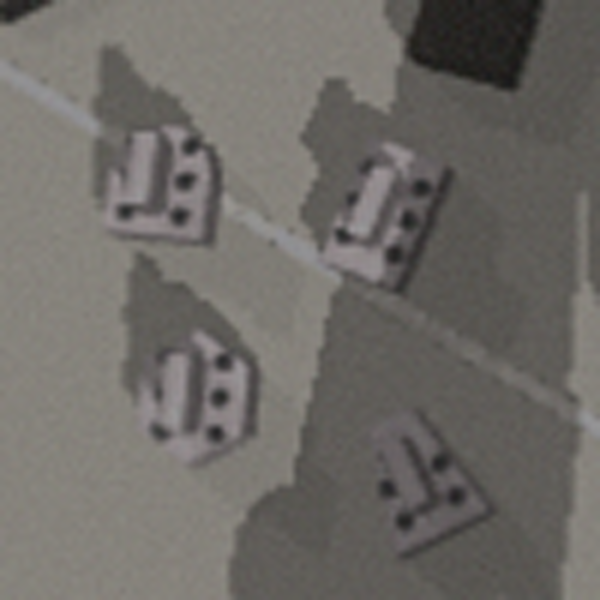

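```bash
python3 -c "
from lib import *
go(.268,-.564,.40,28);go(.42,-.2,.40,28);go(.44,.2163,.25,28)"
```

```text
shift [-0.0001, -0.0006, -0.1687] turn -2.57 cur [0.2684, -0.5645, 0.2313] psi 25.43 j7 -0.22 t 2.4
shift [0.2934, -0.264, -0.1687] turn -2.57 cur [0.2684, -0.5645, 0.2313] psi 25.43 j7 -0.22 t 2.4
shift [0.4903, -0.6314, -0.0187] turn -2.57 cur [0.2684, -0.5645, 0.2313] psi 25.43 j7 -0.22 t 2.4
```

Request:
{"fn": "play_rows", "kwargs": {
  "series": [
    [[0, 0, -0.16, 0, 1], [0, 0, -0.16, 0, 1], [0, 0, -0.16, 0, 1], [0.293, -0.264, -0.16, -2.57, 1], [0.293, -0.264, -0.16, -2.57, 1], [0.293, -0.264, -0.16, -2.57, 1], [0.293, -0.264, -0.16, -2.57, 1], [0.293, -0.264, -0.16, -2.57, 1], [0.293, -0.264, -0.16, -2.57, 1], [0.293, -0.264, -0.16, -2.57, 1], [0.293, -0.264, -0.16, -2.57, 1], [0.293, -0.264, -0.16, -2.57, 1]]
  ],
  "force": 40
}}

```text
clock: 3.6
tcp_pos: [0.4225, -0.193, 0.3921]
orientation: [-3.041, -0.779, -0.006]
wrist_force: [-0.2, -1.0, 0.1]
grip_width: 0.0854
gripper_force: 0.0
```

```bash
python3 -c "
from lib import *
go(.44,.2163,.12,28)"
```

```text
shift [0.2109, -0.3502, 0.2734] turn 0.73 cur [0.4225, -0.193, 0.3921] psi 28.73 j7 -0.86 t 3.6
```

Request:
{"fn": "play_rows", "kwargs": {
  "series": [
    [[0.211, -0.35, 0.27, 0.7, 0.2], [0.211, -0.35, 0.27, 0.7, 0.2], [0.211, -0.35, 0.27, 0.7, 0.2], [0.211, -0.35, 0.27, 0.7, 0.2], [0.211, -0.35, 0.27, 0.7, 0.2], [0.211, -0.35, 0.27, 0.7, 0.2], [0.211, -0.35, 0.27, 0.7, 0.2], [0.211, -0.35, 0.27, 0.7, 0.2], [0.211, -0.35, 0.27, 0.7, 0.2], [0.211, -0.35, 0.27, 0.7, 0.2], [0.211, -0.35, 0.27, 0.7, 0.2], [0.211, -0.35, 0.27, 0.7, 0.2]]
  ]
}}

```text
clock: 4.8
tcp_pos: [0.4415, 0.2079, 0.1208]
orientation: [3.052, 0.743, -0.002]
wrist_force: [-1.5, -0.1, 0.3]
grip_width: 0.0515
gripper_force: 0.0
```

```bash
python3 - <<'E'
from lib import *
go(.44,.2163,.037,28)
ds=look()
for c in ds: print(c,[(np.round(r["xyz"],3),r["score"]) for r in mark_of(c,"block_tapered")[:1]])
a=cv2.resize(ds["scene"]["pixels"][240:340,200:330,::-1],(780,600),interpolation=cv2.INTER_CUBIC); cv2.imwrite("pics/c2.png",a)
E
```

```text
shift [0.0027, -0.0082, 0.0838] turn -0.62 cur [0.4415, 0.2079, 0.1208] psi 27.38 j7 -1.96 t 4.8
top [(array([ 0.44 ,  0.214, -0.003]), 0.64)]
scene [(array([0.442, 0.213, 0.001]), 0.86)]
```

View pics/c2.png

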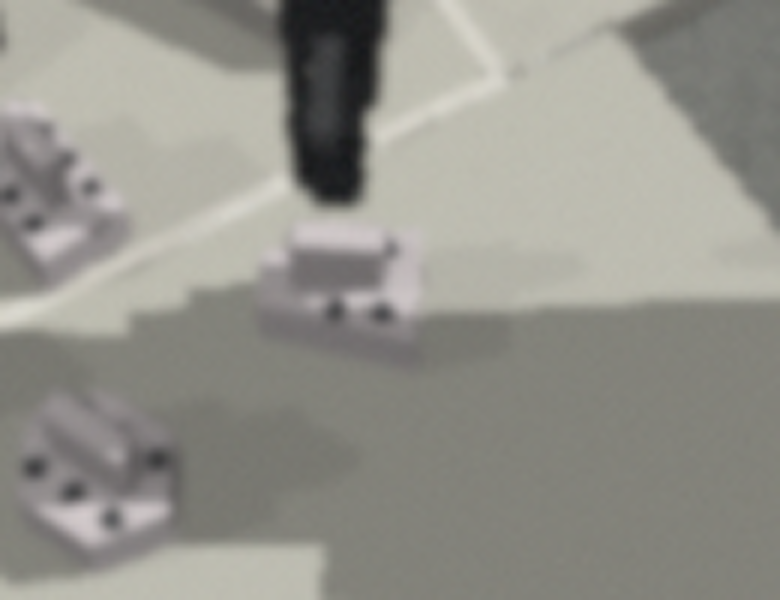

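Request:
{"fn": "play_rows", "kwargs": {
  "series": [
    [[0.002, -0.007, 0.05, -0.6, 0.1], [0.002, -0.007, 0.05, -0.6, 0.1], [0.002, -0.007, 0.084, -0.6, 0.1], [0.002, -0.007, 0.084, -0.6, 0.1], [0.002, -0.007, 0.084, -0.6, 0.1], [0.002, -0.007, 0.084, -0.6, -1], [0.002, -0.007, 0.084, -0.6, -1], [0.002, -0.007, 0.084, -0.6, -1], [0.002, -0.007, 0.084, -0.6, -1], [0.002, -0.007, 0.084, -0.6, -1]]
  ],
  "force": 50
}}

```text
clock: 6.0
tcp_pos: [0.4411, 0.2153, 0.0392]
orientation: [-3.049, -0.756, -0.005]
wrist_force: [-0.9, -0.8, 10.2]
grip_width: 0.0132
gripper_force: 49.8
```

```bash
python3 - <<'E'
from lib import *
H=(.583,-.0775,np.radians(-6.6))
for n,y in zip(["l","ml","mr","r"],[.138,.046,-.046,-.138]):
    print(n,np.round(place([np.array([[.035,y,.023],[-.0556,y,.064]])],H[0],H[1],0,H[2])[0],4).tolist())
print(monitor.read_state())
go(.6018,-.2186,.16,-6.6)
E
```

```text
l [[0.6336, 0.0556, 0.023], [0.5436, 0.066, 0.064]]
ml [[0.6231, -0.0358, 0.023], [0.5331, -0.0254, 0.064]]
mr [[0.6125, -0.1272, 0.023], [0.5225, -0.1168, 0.064]]
r [[0.6019, -0.2186, 0.023], [0.5119, -0.2082, 0.064]]
{'clock': 6.0, 'qpos': array([-0.49283118,  0.86334782, -0.09078362,  2.10224583,  0.37938364,
        0.18822948, -2.0094338 ]), 'joint_velocities': array([-2.18718290e-03, -1.71245260e-03, -1.32979331e-05, -2.12244236e-04,
        1.34346404e-03,  2.38108543e-04, -1.66660873e-03]), 'joint_torque': array([ -0.04907579, -44.59022641,   0.2672234 ,  -3.53055909,
         0.08809539,  -0.2222275 ,   0.06896337]), 'tcp_pos': array([0.44112135, 0.21528965, 0.03917246]), 'orientation': array([-3.04865931, -0.75637187, -0.00453477]), 'wrist_force': array([-0.93557778, -0.82595857, 10.17840177]), 'torque': array([-0.09594407,  0.12094041, -0.08121525]), 'gripper_force': 49.82169449329376, 'grip_width': 0.013238607976387122}
shift [-0.0604, 0.4587, -0.1209] turn 34.47 cur [0.4411, 0.2153, 0.0392] psi 27.87 j7 -2.01 t 6.0
```

Request:
{"fn": "play_rows", "kwargs": {
  "series": [
    [[0, 0, -0.04, 0, -1], [0, 0, -0.08, 0, -1], [0, 0, -0.12, 0, -1], [-0.06, 0.4587, -0.12, 34.5, -1], [-0.06, 0.4587, -0.12, 34.5, -1], [-0.06, 0.4587, -0.12, 34.5, -1], [-0.06, 0.4587, -0.12, 34.5, -1], [-0.06, 0.4587, -0.12, 34.5, -1], [-0.06, 0.4587, -0.12, 34.5, -1], [-0.06, 0.4587, -0.12, 34.5, -1], [-0.06, 0.4587, -0.12, 34.5, -1], [-0.06, 0.4587, -0.12, 34.5, -1]]
  ],
  "force": 60
}}

```text
clock: 7.2
tcp_pos: [0.5972, -0.2088, 0.1581]
orientation: [-3.136, 0.181, 0.0]
wrist_force: [0.7, 0.8, -1.6]
grip_width: 0.0127
gripper_force: 59.5
```

```bash
python3 -c "
from lib import *
go(.6018,-.2186,.11,-6.6)"
```

```text
shift [0.0057, 0.0093, 0.0481] turn -0.02 cur [0.5972, -0.2088, 0.1581] psi -6.62 j7 -1.6 t 7.2
```

Request:
{"fn": "play_rows", "kwargs": {
  "series": [
    [[0.006, 0.009, 0.048, 0, -1], [0.006, 0.009, 0.048, 0, -1], [0.006, 0.009, 0.048, 0, -1], [0.006, 0.009, 0.048, 0, -1]]
  ]
}}

```text
clock: 7.6
tcp_pos: [0.6035, -0.2148, 0.1115]
orientation: [-3.136, 0.178, -0.005]
wrist_force: [-0.5, 0.7, -2.3]
grip_width: 0.0129
gripper_force: 59.4
```

```bash
cat > hov.py <<'E'
from lib import *
n,bx,by,dz,psi,fn=sys.argv[1],*map(float,sys.argv[2:6]),sys.argv[6]
s=monitor.read_state(); p=s["tcp_pos"]; z=p[2]-dz
go(bx,by,p[2],psi,s)
ds=look(); ims=[]
for c in ds:
    print(c,[(np.round(r["xyz"],4).tolist(),round(r["score"],2)) for r in mark_of(c,n)[:2]])
    m=[r["mask"] for r in regions_of(c,n)[:2]]; uv=proj(ds[c],[p[0],p[1],z+.03])[0]; print("  masks",[int(q.sum()) for q in m],uv)
    S2=8; u0,v0=int(uv[0])-25,int(uv[1])-25
    im=cv2.resize(ds[c]["pixels"][v0:v0+56,u0:u0+48,::-1],None,fx=S2,fy=S2,interpolation=cv2.INTER_CUBIC)
    def draw(pts,col): cv2.polylines(im,[np.round((proj(ds[c],pts)+.5-[u0,v0])*S2).astype(np.int32)],True,col,1)
    R=np.radians(-6.6); o=OUT[n]
    for zz,xy,o2,col in [(.045,(bx,by),o,(0,255,0)),(z,p[:2],o,(0,0,255)),(z+.03,p[:2],o,(0,0,255)),(z+.065,p[:2],LUG,(255,0,255))]:
        draw(place([np.c_[o2,np.full(len(o2),zz)]],xy[0],xy[1],0,R)[0],col)
    ims.append(im)
cv2.imwrite(f"pics/{fn}.png",np.hstack(ims))
E
python3 hov.py block_tapered .6018 -.2186 .039 -6.6 h1
```

```text
shift [-0.0013, 0.004, -0.0] turn 0.11 cur [0.6035, -0.2148, 0.1115] psi -6.49 j7 -1.61 t 7.6
top [([0.6011, -0.2155, 0.0727], 0.71)]
  masks [190] [319.47794363 183.61607847]
scene [([0.6063, -0.218, 0.0726], 0.86), ([0.6214, -0.0385, 0.0231], 0.52)]
  masks [258, 50] [279.9944334  149.91521077]
```

View pics/h1.png

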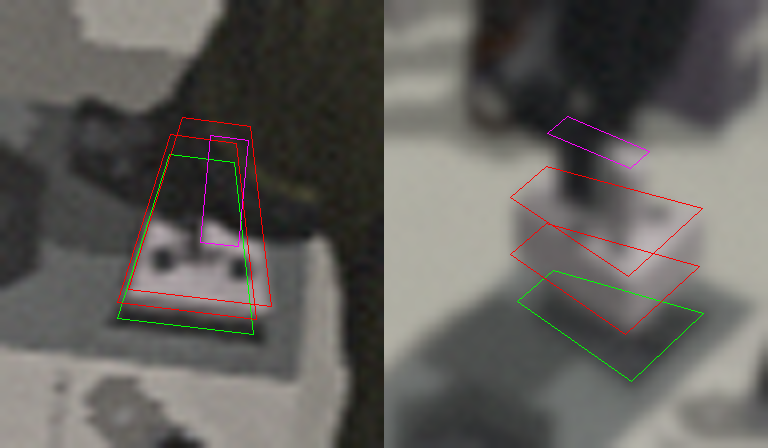

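Request:
{"fn": "play_rows", "kwargs": {
  "series": [
    [[-0.001, 0.0045, 0.0, 0.1, -1], [-0.001, 0.0045, 0.015, 0.1, -1], [-0.001, 0.0045, 0.026, 0.1, -1], [-0.001, 0.0045, 0.03, 0.1, -1], [-0.001, 0.0045, 0.034, 0.1, -1], [-0.001, 0.0045, 0.036, 0.1, -1], [-0.001, 0.0045, 0.036, 0.1, -1]]
  ]
}}

```text
clock: 8.6
tcp_pos: [0.6018, -0.2205, 0.0731]
orientation: [-3.136, 0.183, -0.003]
wrist_force: [4.4, -1.0, -4.3]
grip_width: 0.0128
gripper_force: 59.2
```

Request:
{"fn": "play_rows", "kwargs": {
  "series": [
    [[0.0005, -0.0005, 0.004, 0, -1], [0.0005, -0.0005, 0.008, 0, -1], [0.0005, -0.0005, 0.011, 0, -1], [0.0005, -0.0005, 0.013, 0, -1], [0.0005, -0.0005, 0.013, 0, -1]]
  ]
}}

```text
clock: 9.1
tcp_pos: [0.602, -0.2203, 0.0622]
orientation: [3.136, -0.184, 0.002]
wrist_force: [1.1, 0.3, 11.8]
grip_width: 0.013
gripper_force: 61.5
```

Request:
{"fn": "play_rows", "kwargs": {
  "series": [
    [[0, 0, -0.001, 0, -0.2], [0, 0, -0.002, 0, -0.2], [0, 0, -0.002, 0, -0.2], [0, 0, -0.05, 0, -0.2], [0, 0, -0.1, 0, -0.2], [0, 0, -0.14, 0, -0.2], [0, 0, -0.14, 0, -0.2]]
  ]
}}

```text
clock: 9.8
tcp_pos: [0.6047, -0.2213, 0.2062]
orientation: [3.134, -0.185, 0.016]
wrist_force: [0.8, 0.2, -0.1]
grip_width: 0.0343
gripper_force: 0.0
```

```bash
cat > meas.py <<'E'
from lib import *
cams=("top","scene"); ds=look()
for n in sys.argv[1:]:
    m=[]
    for c in cams:
        r=[r for r in mark_of(c,n) if r["xyz"][2]<.012 and r["xyz"][1]>.12]
        if r: m.append(r[0]["xyz"]); print(n,c,np.round(m[-1],4),round(r[0]["score"],2))
    if not m: print(n,"none"); continue
    xy=np.mean(m,0)[:2]; ms=mask(n,cams,xy,ds)
    if ms: print("  fit",np.round(fit(n,ds,ms,*xy)[:3],4).tolist())
E
python3 meas.py block_hexagon; python3 -c "
from lib import *
go(.4805,.334,.12,180)"
```

```text
block_hexagon top [ 0.483   0.3348 -0.0036] 0.58
block_hexagon scene [ 0.4783  0.3339 -0.0005] 0.62
  fit [[0.1458, 0.4792, 0.3351, 0.5049], [0.1458, 0.4792, 0.3351, 180.5049], [0.1477, 0.4788, 0.3349, 1.215]]
shift [-0.183, -0.5361, 0.0794] turn 173.31 cur [0.6, -0.2199, 0.1984] psi -6.69 j7 -1.58 t 10.1
```

Request:
{"fn": "play_rows", "kwargs": {
  "series": [
    [[-0.09, -0.27, 0, -90, -0.2], [-0.09, -0.27, 0, -90, -0.2], [-0.09, -0.27, 0, -90, -0.2], [-0.09, -0.27, 0, -90, -0.2], [-0.09, -0.27, 0, -90, -0.2], [-0.09, -0.27, 0, -90, -0.2], [-0.18, -0.53, 0, -90, -0.2], [-0.18, -0.53, 0, -90, -0.2], [-0.18, -0.53, 0, -90, -0.2], [-0.18, -0.53, 0, -90, -0.2], [-0.18, -0.53, 0, -90, -0.2], [-0.18, -0.53, 0, -90, -0.2]]
  ]
}}

```text
clock: 11.3
tcp_pos: [0.4814, 0.3326, 0.1994]
orientation: [-2.336, -2.094, 0.0]
wrist_force: [-0.5, 0.1, 0.2]
grip_width: 0.034
gripper_force: 0.0
```

```bash
python3 -c "
from lib import *
go(.4798,.3347,.09,180)"
```

```text
shift [0.0016, -0.0015, 0.1094] turn -96.27 cur [0.4814, 0.3326, 0.1994] psi 83.73 j7 -1.27 t 11.3
```

Request:
{"fn": "play_rows", "kwargs": {
  "series": [
    [[0, 0, 0, -96, 0], [0, 0, 0, -96, 0], [0, 0, 0, -96, 0], [0, 0, 0, -96, 0], [0, 0, 0, -96, 0], [0, 0, 0, -96, 0], [0.0016, -0.0015, 0.06, -96, 0], [0.0016, -0.0015, 0.1, -96, 0], [0.0016, -0.0015, 0.105, -96, 0], [0.0016, -0.0015, 0.105, -96, 0], [0.0016, -0.0015, 0.105, -96, 0], [0.0016, -0.0015, 0.105, -96, 0]]
  ]
}}

```text
clock: 12.5
tcp_pos: [0.4824, 0.3283, 0.0937]
orientation: [-0.017, -3.139, 0.002]
wrist_force: [0.8, 1.5, 0.3]
grip_width: 0.0426
gripper_force: 0.0
```

```bash
python3 -c "
from lib import *
go(.4798,.3347,.041,180.4)
camera('scene'); print([(r['xyz'],r['score']) for r in mark_of('scene','block_hexagon')[:2]])"
```

```text
shift [0.0025, 0.0064, 0.0527] turn -1.01 cur [0.4824, 0.3283, 0.0937] psi 179.39 j7 0.01 t 12.5
[([0.4793, 0.3345, 0.0009], 0.81), ([0.3893, -0.4278, -0.0003], 0.58)]
```

Request:
{"fn": "play_rows", "kwargs": {
  "series": [
    [[0.0025, 0.0064, 0.0, -1, 0], [0.0025, 0.0064, 0.0, -1, 0], [0.0025, 0.0064, 0.03, -1, 0], [0.0025, 0.0064, 0.052, -1, 0], [0.0025, 0.0064, 0.052, -1, 0], [0.0025, 0.0064, 0.052, -1, 0], [0.0025, 0.0064, 0.052, -1, -1], [0.0025, 0.0064, 0.052, -1, -1], [0.0025, 0.0064, 0.052, -1, -1], [0.0025, 0.0064, 0.052, -1, -1], [0.0025, 0.0064, 0.052, -1, -1]]
  ]
}}

```text
clock: 13.7
tcp_pos: [0.4811, 0.3355, 0.0442]
orientation: [-0.008, 3.14, 0.0]
wrist_force: [-0.1, -1.9, 6.4]
grip_width: 0.0127
gripper_force: 63.0
```

```bash
python3 -c "
from lib import *
go(.6125,-.1285,.16,173.4)"
```

```text
shift [-0.1292, -0.4646, -0.1157] turn 6.88 cur [0.4811, 0.3355, 0.0442] psi -179.72 j7 -0.05 t 13.7
```

Request:
{"fn": "play_rows", "kwargs": {
  "series": [
    [[0, 0, -0.04, 0, -1], [0, 0, -0.08, 0, -1], [0, 0, -0.12, 0, -1], [-0.129, -0.464, -0.12, 6.9, -1], [-0.129, -0.464, -0.12, 6.9, -1], [-0.129, -0.464, -0.12, 6.9, -1], [-0.129, -0.464, -0.12, 6.9, -1], [-0.129, -0.464, -0.12, 6.9, -1], [-0.129, -0.464, -0.12, 6.9, -1], [-0.129, -0.464, -0.12, 6.9, -1], [-0.129, -0.464, -0.12, 6.9, -1], [-0.129, -0.464, -0.12, 6.9, -1]]
  ]
}}

```text
clock: 14.9
tcp_pos: [0.6035, -0.0998, 0.163]
orientation: [-0.181, -3.136, -0.0]
wrist_force: [1.1, 1.0, -2.5]
grip_width: 0.0127
gripper_force: 61.8
```

```bash
python3 -c "
from lib import *
go(.6125,-.1285,.115,173.4)"
```

```text
shift [-0.0123, -0.0274, 0.048] turn 0.0 cur [0.6035, -0.0998, 0.163] psi 173.4 j7 0.78 t 14.9
```

Request:
{"fn": "play_rows", "kwargs": {
  "series": [
    [[-0.0125, -0.0277, 0, 0, -1], [-0.0125, -0.0277, 0, 0, -1], [-0.0125, -0.0277, 0.048, 0, -1], [-0.0125, -0.0277, 0.048, 0, -1], [-0.0125, -0.0277, 0.048, 0, -1], [-0.0125, -0.0277, 0.048, 0, -1]]
  ]
}}

```text
clock: 15.5
tcp_pos: [0.6138, -0.1253, 0.117]
orientation: [0.179, 3.134, 0.002]
wrist_force: [0.3, 0.1, -1.6]
grip_width: 0.0126
gripper_force: 61.7
```

```bash
python3 hov.py block_hexagon .6126 -.1288 .044 173.4 h2
```

```text
shift [0.0008, -0.0037, -0.0] turn 0.06 cur [0.6138, -0.1253, 0.117] psi 173.46 j7 0.8 t 15.5
top [([0.6176, -0.1289, 0.0706], 0.58)]
  masks [138] [289.79904857 179.96955211]
scene []
  masks [289] [263.57626982 164.27268535]
```

View pics/h2.png

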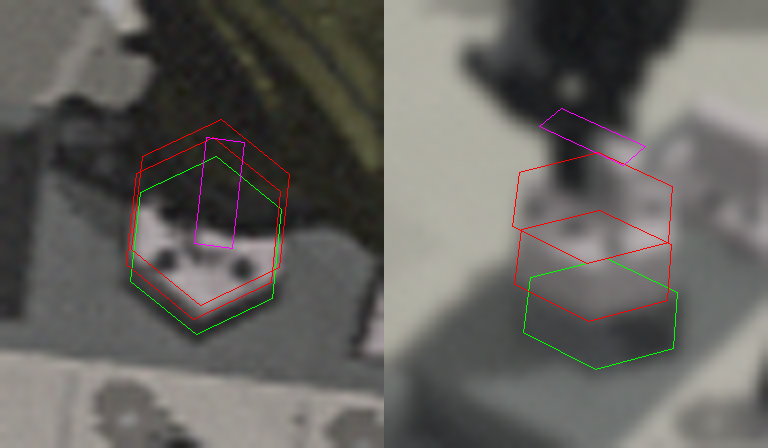

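Request:
{"fn": "play_rows", "kwargs": {
  "series": [
    [[0.0003, -0.0037, 0, 0, -1], [0.0003, -0.0037, 0.012, 0, -1], [0.0003, -0.0037, 0.022, 0, -1], [0.0003, -0.0037, 0.028, 0, -1], [0.0003, -0.0037, 0.034, 0, -1], [0.0003, -0.0037, 0.038, 0, -1], [0.0003, -0.0037, 0.038, 0, -1]]
  ]
}}

```text
clock: 16.5
tcp_pos: [0.6125, -0.1294, 0.0767]
orientation: [0.18, 3.136, 0.002]
wrist_force: [2.4, 1.5, -4.6]
grip_width: 0.0126
gripper_force: 61.5
```

In the pocket; press home.

Request:
{"fn": "play_rows", "kwargs": {
  "series": [
    [[0, 0, 0.004, 0, -1], [0, 0, 0.008, 0, -1], [0, 0, 0.011, 0, -1], [0, 0, 0.011, 0, -1], [0, 0, 0.011, 0, -1]]
  ]
}}

```text
clock: 17.0
tcp_pos: [0.6126, -0.1298, 0.0672]
orientation: [0.181, 3.135, 0.0]
wrist_force: [0.6, 1.4, 4.8]
grip_width: 0.0129
gripper_force: 62.7
```

Request:
{"fn": "play_rows", "kwargs": {
  "series": [
    [[0, 0, 0, 0, -0.2], [0, 0, -0.001, 0, -0.2], [0, 0, -0.002, 0, -0.2], [0, 0, -0.05, 0, -0.2], [0, 0, -0.1, 0, -0.2], [0, 0, -0.13, 0, -0.2], [0, 0, -0.13, 0, -0.2]]
  ]
}}

```text
clock: 17.7
tcp_pos: [0.6146, -0.1294, 0.2013]
orientation: [0.181, 3.128, 0.001]
wrist_force: [0.9, -0.1, -0.1]
grip_width: 0.0345
gripper_force: 0.0
```

```bash
python3 meas.py block_oblong; python3 -c "
from lib import *
go(.579,.238,.11,158.8)"
```

```text
block_oblong top [ 0.5808  0.239  -0.0036] 0.88
  fit [[0.1297, 0.5791, 0.2382, 160.4797], [0.1297, 0.5791, 0.2382, 340.4797], [0.1298, 0.5791, 0.2383, 160.5011]]
shift [0.0739, 0.3624, 0.0847] turn 14.61 cur [0.611, -0.1305, 0.1947] psi 173.41 j7 0.88 t 18.0
```

Request:
{"fn": "play_rows", "kwargs": {
  "series": [
    [[0.074, 0.3625, 0, 13.8, 0], [0.074, 0.3625, 0, 13.8, 0], [0.074, 0.3625, 0, 13.8, 0], [0.074, 0.3625, 0, 13.8, 0], [0.074, 0.3625, 0, 13.8, 0], [0.074, 0.3625, 0, 13.8, 0], [0.074, 0.3625, 0, 13.8, 0], [0.074, 0.3625, 0, 13.8, 0], [0.074, 0.3625, 0.05, 13.8, 0], [0.074, 0.3625, 0.09, 13.8, 0], [0.074, 0.3625, 0.09, 13.8, 0], [0.074, 0.3625, 0.09, 13.8, 0]]
  ]
}}

```text
clock: 19.2
tcp_pos: [0.5797, 0.2385, 0.1059]
orientation: [-0.556, -3.09, 0.001]
wrist_force: [0.5, 1.0, 1.2]
grip_width: 0.0425
gripper_force: 0.0
```

```bash
python3 -c "
from lib import *
go(.579,.238,.043,159.6)
camera('scene'); print([(r['xyz'],r['score']) for r in mark_of('scene','block_oblong')[:2]])"
```

```text
shift [0.0004, -0.0007, 0.0629] turn 0.01 cur [0.5797, 0.2385, 0.1059] psi 159.61 j7 0.01 t 19.2
[([0.5852, 0.2363, 0.0011], 0.77)]
```

Request:
{"fn": "play_rows", "kwargs": {
  "series": [
    [[0, -0.0007, 0.03, 0, 0], [0, -0.0007, 0.055, 0, 0], [0, -0.0007, 0.062, 0, 0], [0, -0.0007, 0.062, 0, 0], [0, -0.0007, 0.062, 0, 0], [0, -0.0007, 0.062, 0, -1], [0, -0.0007, 0.062, 0, -1], [0, -0.0007, 0.062, 0, -1], [0, -0.0007, 0.062, 0, -1], [0, -0.0007, 0.062, 0, -1]]
  ]
}}

```text
clock: 20.3
tcp_pos: [0.5805, 0.2381, 0.0456]
orientation: [0.556, 3.09, 0.001]
wrist_force: [-0.8, -1.8, 6.4]
grip_width: 0.0127
gripper_force: 59.4
```

```bash
python3 -c "
from lib import *
go(.6232,-.0375,.165,173.4)"
```

```text
shift [-0.1363, -0.2433, -0.1194] turn -13.81 cur [0.5805, 0.2381, 0.0456] psi 159.59 j7 -0.05 t 20.3
```

Request:
{"fn": "play_rows", "kwargs": {
  "series": [
    [[0, 0, -0.05, 0, -1], [0, 0, -0.1, 0, -1], [0, 0, -0.119, 0, -1], [-0.136, -0.2435, -0.119, -13.8, -1], [-0.136, -0.2435, -0.119, -13.8, -1], [-0.136, -0.2435, -0.119, -13.8, -1], [-0.136, -0.2435, -0.119, -13.8, -1], [-0.136, -0.2435, -0.119, -13.8, -1], [-0.136, -0.2435, -0.119, -13.8, -1], [-0.136, -0.2435, -0.1, -13.8, -1], [-0.136, -0.2435, -0.071, -13.8, -1], [-0.136, -0.2435, -0.071, -13.8, -1]]
  ]
}}

```text
clock: 21.5
tcp_pos: [0.6192, -0.0387, 0.1113]
orientation: [-0.179, -3.128, 0.003]
wrist_force: [-1.4, -0.1, -3.8]
grip_width: 0.0128
gripper_force: 59.7
```

```bash
python3 hov.py block_oblong .6232 -.0379 .0455 173.4 h3
```

```text
shift [-0.0039, 0.0012, -0.0] turn 0.04 cur [0.6192, -0.0387, 0.1113] psi 173.44 j7 0.66 t 21.5
top [([0.6182, -0.0372, 0.0658], 0.58), ([0.537, 0.0656, 0.0652], 0.22)]
  masks [190] [260.99354833 178.46971289]
scene [([0.6222, -0.0371, 0.07], 0.76)]
  masks [344] [247.58085456 181.92520664]
```

View pics/h3.png

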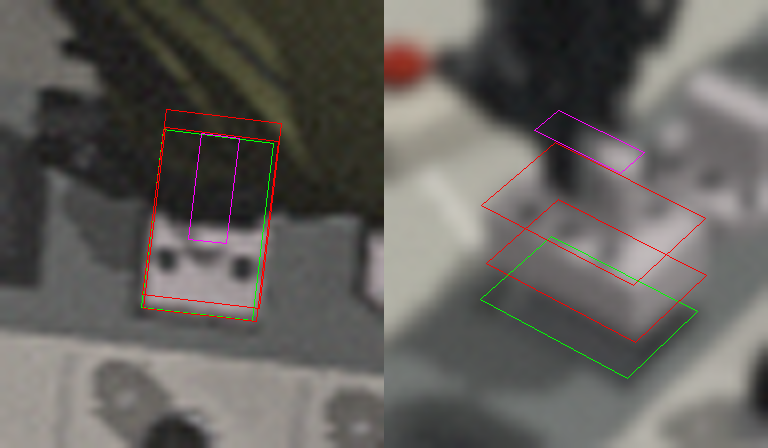

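Request:
{"fn": "play_rows", "kwargs": {
  "series": [
    [[-0.0037, 0.0008, 0, 0, -1], [-0.0037, 0.0008, 0.005, 0, -1], [-0.0037, 0.0008, 0.014, 0, -1], [-0.0037, 0.0008, 0.02, 0, -1], [-0.0037, 0.0008, 0.026, 0, -1], [-0.0037, 0.0008, 0.031, 0, -1], [-0.0037, 0.0008, 0.031, 0, -1]]
  ]
}}

```text
clock: 22.5
tcp_pos: [0.6257, -0.0376, 0.0832]
orientation: [-0.181, -3.135, 0.001]
wrist_force: [0.2, -1.1, -3.8]
grip_width: 0.0125
gripper_force: 59.7
```

Request:
{"fn": "play_rows", "kwargs": {
  "series": [
    [[0.0015, 0, 0.004, 0, -1], [0.0015, 0, 0.008, 0, -1], [0.0015, 0, 0.012, 0, -1], [0.0015, 0, 0.0155, 0, -1], [0.0015, 0, 0.0155, 0, -1], [0.0015, 0, 0.0155, 0, -1]]
  ]
}}

```text
clock: 23.1
tcp_pos: [0.6249, -0.0372, 0.0687]
orientation: [0.181, 3.136, 0.0]
wrist_force: [0.4, -0.0, -2.9]
grip_width: 0.0124
gripper_force: 59.7
```

Request:
{"fn": "play_rows", "kwargs": {
  "series": [
    [[0, 0, 0.001, 0, -1], [0, 0, 0.002, 0, -1], [0, 0, 0.002, 0, -1]]
  ]
}}

```text
clock: 23.4
tcp_pos: [0.6249, -0.0373, 0.0686]
orientation: [0.181, 3.136, -0.001]
wrist_force: [-3.9, -0.9, 10.8]
grip_width: 0.0126
gripper_force: 61.4
```

Contact on the floor at the expected height. Release and go on.

Request:
{"fn": "play_rows", "kwargs": {
  "series": [
    [[0, 0, -0.002, 0, -0.2], [0, 0, -0.003, 0, -0.2], [0, 0, -0.003, 0, -0.2], [0, 0, -0.05, 0, -0.2], [0, 0, -0.1, 0, -0.2], [0, 0, -0.13, 0, -0.2], [0, 0, -0.13, 0, -0.2]]
  ]
}}

```text
clock: 24.1
tcp_pos: [0.6277, -0.0357, 0.2019]
orientation: [0.181, 3.127, 0.004]
wrist_force: [-0.1, 0.4, 0.7]
grip_width: 0.0343
gripper_force: 0.0
```

```bash
python3 meas.py block_round; python3 -c "
from lib import *
go(.597,.3595,.11,174)"
```

```text
block_round top [ 0.5994  0.36   -0.    ] 0.59
block_round scene [0.6007 0.3598 0.0029] 0.97
  fit [[0.1345, 0.5949, 0.3591, 355.1683], [0.1348, 0.595, 0.3591, 355.728], [0.1351, 0.595, 0.3588, 354.6858]]
shift [0.0722, 0.3915, 0.0851] turn -0.6 cur [0.624, -0.0377, 0.1952] psi 173.4 j7 0.74 t 24.4
```

Request:
{"fn": "play_rows", "kwargs": {
  "series": [
    [[0.072, 0.3915, 0, -1.7, 0], [0.072, 0.3915, 0, -1.7, 0], [0.072, 0.3915, 0, -1.7, 0], [0.072, 0.3915, 0, -1.7, 0], [0.072, 0.3915, 0, -1.7, 0], [0.072, 0.3915, 0, -1.7, 0], [0.072, 0.3915, 0, -1.7, 0], [0.072, 0.3915, 0, -1.7, 0], [0.072, 0.3915, 0.05, -1.7, 0], [0.072, 0.3915, 0.09, -1.7, 0], [0.072, 0.3915, 0.09, -1.7, 0], [0.072, 0.3915, 0.09, -1.7, 0]]
  ]
}}

```text
clock: 25.6
tcp_pos: [0.598, 0.3596, 0.1062]
orientation: [-0.135, -3.137, 0.001]
wrist_force: [-0.4, 0.9, 0.8]
grip_width: 0.0432
gripper_force: 0.0
```

```bash
python3 - <<'E'
from lib import *
go(.5975,.3595,.044,175)
d=camera('scene'); print([(r['xyz'],r['score']) for r in mark_of('scene','block_round')[:2]])
cv2.imwrite("pics/r.png",cv2.resize(d["pixels"][255:345,130:230,::-1],(660,594),interpolation=cv2.INTER_CUBIC))
E
```

```text
shift [0.0004, -0.0001, 0.0622] turn 0.08 cur [0.598, 0.3596, 0.1062] psi 175.08 j7 0.24 t 25.6
[([0.6019, 0.3602, -0.0], 0.7), ([0.7592, 0.0558, 0.0004], 0.33)]
```

View pics/r.png

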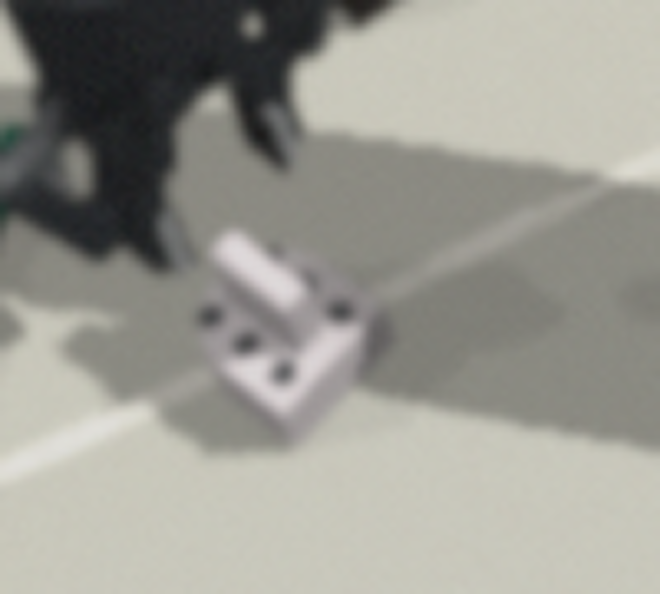

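Request:
{"fn": "play_rows", "kwargs": {
  "series": [
    [[-0.001, 0, 0.03, 0, 0], [-0.001, 0, 0.055, 0, 0], [-0.001, 0, 0.062, 0, 0], [-0.001, 0, 0.062, 0, 0], [-0.001, 0, 0.062, 0, 0], [-0.001, 0, 0.062, 0, -1], [-0.001, 0, 0.062, 0, -1], [-0.001, 0, 0.062, 0, -1], [-0.001, 0, 0.062, 0, -1], [-0.001, 0, 0.062, 0, -1]]
  ]
}}

```text
clock: 26.7
tcp_pos: [0.5999, 0.3598, 0.0459]
orientation: [0.135, 3.137, 0.0]
wrist_force: [-0.7, -2.0, 6.0]
grip_width: 0.0127
gripper_force: 62.6
```

```bash
python3 -c "
from lib import *
go(.634,.0538,.165,173.4)"
```

```text
shift [-0.0604, -0.3019, -0.1191] turn 1.67 cur [0.5999, 0.3598, 0.0459] psi 175.07 j7 0.2 t 26.7
```

Request:
{"fn": "play_rows", "kwargs": {
  "series": [
    [[0, 0, -0.05, 0, -1], [0, 0, -0.1, 0, -1], [0, 0, -0.119, 0, -1], [-0.0605, -0.302, -0.119, 1.7, -1], [-0.0605, -0.302, -0.119, 1.7, -1], [-0.0605, -0.302, -0.119, 1.7, -1], [-0.0605, -0.302, -0.119, 1.7, -1], [-0.0605, -0.302, -0.119, 1.7, -1], [-0.0605, -0.302, -0.119, 1.7, -1], [-0.0605, -0.302, -0.1, 1.7, -1], [-0.0605, -0.302, -0.071, 1.7, -1], [-0.0605, -0.302, -0.071, 1.7, -1]]
  ]
}}

```text
clock: 27.9
tcp_pos: [0.6306, 0.0513, 0.1111]
orientation: [-0.182, -3.128, 0.006]
wrist_force: [-0.9, 0.5, -3.6]
grip_width: 0.0125
gripper_force: 61.5
```

```bash
python3 hov.py block_round .634 .0545 .0459 173.4 h4
```

```text
shift [-0.003, 0.0036, -0.0] turn -0.05 cur [0.6306, 0.0513, 0.1111] psi 173.35 j7 0.54 t 27.9
top [([0.7207, 0.1881, -0.0012], 0.74), ([0.6274, 0.0534, 0.063], 0.58)]
  masks [193] [231.32086502 174.56547404]
scene [([0.6305, 0.0524, 0.0722], 0.81)]
  masks [4126, 417] [227.5444057  199.53699074]
```

View pics/h4.png

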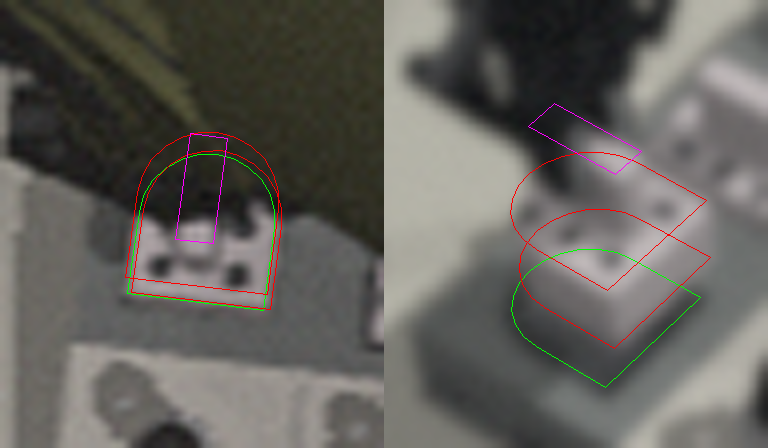

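Request:
{"fn": "play_rows", "kwargs": {
  "series": [
    [[-0.0015, 0.001, 0, 0, -1], [-0.0015, 0.001, 0, 0, -1], [-0.0015, 0.001, 0.012, 0, -1], [-0.0015, 0.001, 0.018, 0, -1], [-0.0015, 0.001, 0.024, 0, -1], [-0.0015, 0.001, 0.028, 0, -1], [-0.0015, 0.001, 0.031, 0, -1], [-0.0015, 0.001, 0.031, 0, -1]]
  ]
}}

```text
clock: 29.0
tcp_pos: [0.6361, 0.0546, 0.0846]
orientation: [0.181, 3.135, 0.001]
wrist_force: [2.1, 0.7, -4.0]
grip_width: 0.0129
gripper_force: 61.5
```

Request:
{"fn": "play_rows", "kwargs": {
  "series": [
    [[0.0005, 0, 0.004, 0, -1], [0.0005, 0, 0.008, 0, -1], [0.0005, 0, 0.012, 0, -1], [0.0005, 0, 0.016, 0, -1], [0.0005, 0, 0.018, 0, -1], [0.0005, 0, 0.018, 0, -1]]
  ]
}}

```text
clock: 29.6
tcp_pos: [0.6362, 0.0544, 0.0688]
orientation: [0.182, 3.133, -0.001]
wrist_force: [1.0, -2.7, 11.0]
grip_width: 0.0127
gripper_force: 63.3
```

Request:
{"fn": "play_rows", "kwargs": {
  "series": [
    [[0, 0, -0.002, 0, -0.2], [0, 0, -0.003, 0, -0.2], [0, 0, -0.003, 0, -0.2], [0, 0, -0.05, 0, -0.2], [0, 0, -0.1, 0, -0.2], [0.09, 0.011, -0.11, 0, 0], [0.09, 0.011, -0.11, 0, 0], [0.09, 0.011, -0.11, 0, 0], [0.09, 0.011, -0.11, 0, 0]]
  ]
}}

```text
clock: 30.5
tcp_pos: [0.5458, 0.0758, 0.1767]
orientation: [-0.178, -3.136, 0.002]
wrist_force: [0.8, 0.5, 0.4]
grip_width: 0.0426
gripper_force: 0.0
```

```bash
python3 - <<'E'
from lib import *
ds=look(); s=monitor.read_state(); print(s["tcp_pos"])
for t in ["grip_left","grip_midleft","grip_midright","grip_right","block_round","block_oblong","block_hexagon","block_tapered"]:
    print(t,[(c,np.round(r["xyz"],3).tolist(),round(r["score"],2)) for c in ds for r in mark_of(c,t)[:2]])
go(.5445,.0645,.10,173.4)
ims=[cv2.resize(ds["scene"]["pixels"][145:245,195:325,::-1],(780,600),interpolation=cv2.INTER_CUBIC)]
cv2.imwrite("pics/k0.png",ims[0])
E
```

```text
[0.54751153 0.07551541 0.1764272 ]
grip_left [('scene', [0.78, -0.136, 0.002], 0.62), ('scene', [0.541, 0.068, 0.067], 0.58)]
grip_midleft [('scene', [0.612, -0.124, 0.025], 0.65), ('scene', [0.634, 0.054, 0.025], 0.64)]
grip_midright [('scene', [0.52, -0.116, 0.066], 0.48)]
grip_right [('top', [0.603, -0.215, 0.026], 0.26), ('scene', [0.512, -0.21, 0.067], 0.57)]
block_round [('scene', [0.636, 0.053, 0.028], 0.7)]
block_oblong [('top', [0.625, -0.036, 0.024], 0.45), ('scene', [0.627, -0.039, 0.026], 0.69)]
block_hexagon [('top', [0.614, -0.128, 0.02], 0.6), ('scene', [0.614, -0.132, 0.026], 0.62)]
block_tapered [('scene', [0.605, -0.22, 0.024], 0.8)]
shift [0.0009, -0.0116, 0.0768] turn -0.0 cur [0.5467, 0.0759, 0.1768] psi 173.4 j7 0.42 t 31.4
```

View pics/k0.png

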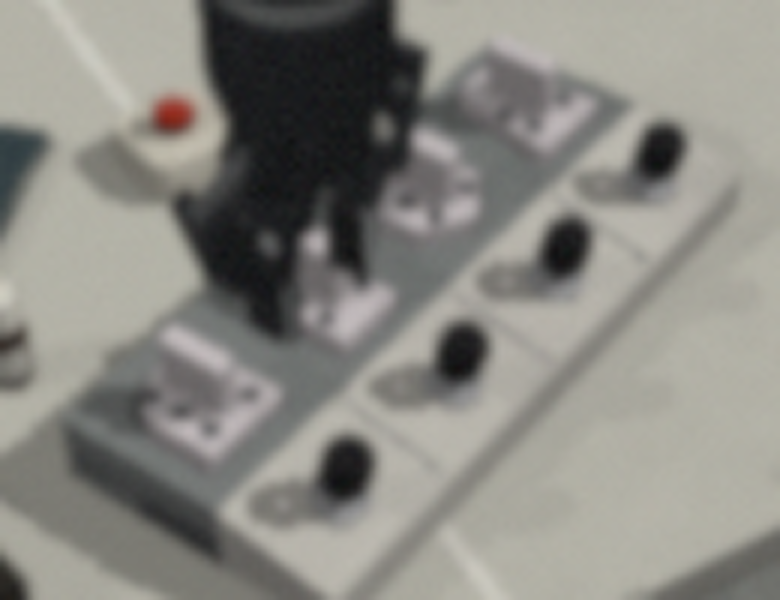

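Request:
{"fn": "play_rows", "kwargs": {
  "series": [
    [[0.001, -0.0105, 0.02, 0, 0], [0.001, -0.0105, 0.06, 0, 0], [0.001, -0.0105, 0.08, 0, 0], [0.001, -0.0105, 0.1, 0, 0], [0.001, -0.0105, 0.12, 0, 0], [0.001, -0.0105, 0.1305, 0, 0], [0.001, -0.0105, 0.1305, 0, 0], [0.001, -0.0105, 0.1305, 0, -1], [0.001, -0.0105, 0.1305, 0, -1], [0.001, -0.0105, 0.1305, 0, -1], [0.001, -0.0105, 0.1305, 0, -1]]
  ],
  "force": 60
}}

```text
clock: 32.5
tcp_pos: [0.5448, 0.0649, 0.0473]
orientation: [0.182, 3.135, -0.002]
wrist_force: [-1.1, -2.9, 5.6]
grip_width: 0.0237
gripper_force: 59.2
```

Gripped the knob (23.7 mm). Pull along the tilted axis.

Request:
{"fn": "play_rows", "kwargs": {
  "series": [
    [[0.001, 0, -0.004, 0, -1], [0.0018, 0, -0.008, 0, -1], [0.0026, 0, -0.012, 0, -1], [0.0033, 0, -0.0155, 0, -1], [0.0036, 0, -0.017, 0, -1], [0.0036, 0, -0.017, 0, -1], [0.0036, 0, -0.017, 0, -1], [0.0036, 0, -0.017, 0, -1]]
  ]
}}

```text
clock: 33.3
tcp_pos: [0.5417, 0.0652, 0.0622]
orientation: [0.182, 3.136, -0.001]
wrist_force: [5.8, -0.9, -16.1]
grip_width: 0.0233
gripper_force: 60.5
```

Request:
{"fn": "play_rows", "kwargs": {
  "series": [
    [[0, 0, 0, 0, -1], [0, 0, 0, 0, -1], [0, 0, 0, 0, -1], [0, 0, 0, 0, -1], [0, 0, 0, 0, -1], [0, 0, 0, 0, -1], [0, 0, 0, 0, -1], [0, 0, 0, 0, 0], [0, 0, 0, 0, 0], [0, 0, 0, 0, 0], [0, 0, -0.04, 0, 0], [0, 0, -0.07, 0, 0]]
  ]
}}

```text
clock: 34.5
tcp_pos: [0.5404, 0.0671, 0.1348]
orientation: [-0.178, -3.136, -0.002]
wrist_force: [1.0, 1.1, -0.1]
grip_width: 0.0428
gripper_force: 0.0
```

```bash
python3 - <<'E'
from lib import *
ds=look()
print([(c,np.round(r["xyz"],3).tolist(),round(r["score"],2)) for c in ds for r in mark_of(c,"grip_midleft")[:2]])
go(.5342,-.0265,.13,173.4); go(.5342,-.0265,.0465,173.4)
E
```

```text
[('top', [0.601, -0.22, 0.016], 0.42), ('scene', [0.532, -0.024, 0.063], 0.56)]
shift [-0.0037, -0.0931, 0.0041] turn 0.03 cur [0.5411, 0.0664, 0.1341] psi 173.43 j7 0.36 t 34.7
shift [-0.0036, -0.0931, 0.0876] turn 0.03 cur [0.5411, 0.0664, 0.1341] psi 173.43 j7 0.36 t 34.7
```

Request:
{"fn": "play_rows", "kwargs": {
  "series": [
    [[-0.0037, -0.0925, 0, 0, 0], [-0.0037, -0.0925, 0, 0, 0], [-0.0037, -0.0925, 0.01, 0, 0], [-0.0037, -0.0925, 0.03, 0, 0], [-0.0037, -0.0925, 0.055, 0, 0], [-0.0037, -0.0925, 0.075, 0, 0], [-0.0037, -0.0925, 0.0875, 0, 0], [-0.0037, -0.0925, 0.0875, 0, 0], [-0.0037, -0.0925, 0.0875, 0, -1], [-0.0037, -0.0925, 0.0875, 0, -1], [-0.0037, -0.0925, 0.0875, 0, -1], [-0.0037, -0.0925, 0.0875, 0, -1]]
  ]
}}

```text
clock: 35.9
tcp_pos: [0.5341, -0.0265, 0.0464]
orientation: [0.181, 3.136, -0.001]
wrist_force: [-1.9, -0.6, 2.3]
grip_width: 0.023
gripper_force: 59.1
```

Request:
{"fn": "play_rows", "kwargs": {
  "series": [
    [[0.001, 0, -0.004, 0, -1], [0.0018, 0, -0.008, 0, -1], [0.0026, 0, -0.012, 0, -1], [0.0033, 0, -0.0155, 0, -1], [0.0036, 0, -0.017, 0, -1], [0.0036, 0, -0.017, 0, -1], [0.0036, 0, -0.017, 0, -1], [0.0036, 0, -0.017, 0, -1]]
  ]
}}

```text
clock: 36.7
tcp_pos: [0.5309, -0.0262, 0.0614]
orientation: [-0.182, -3.136, -0.001]
wrist_force: [4.7, 0.8, -21.5]
grip_width: 0.0236
gripper_force: 62.0
```

Request:
{"fn": "play_rows", "kwargs": {
  "series": [
    [[0, 0, 0, 0, -1], [0, 0, 0, 0, -1], [0, 0, 0, 0, -1], [0, 0, 0, 0, -1], [0, 0, 0, 0, -1], [0, 0, 0, 0, -1], [0, 0, 0, 0, -1], [0, 0, 0, 0, 0], [0, 0, 0, 0, 0], [0, 0, 0, 0, 0], [0, 0, -0.04, 0, 0], [0, 0, -0.07, 0, 0]]
  ]
}}

```text
clock: 37.9
tcp_pos: [0.5302, -0.0252, 0.1344]
orientation: [-0.179, -3.136, -0.001]
wrist_force: [0.4, 0.4, -0.3]
grip_width: 0.0425
gripper_force: 0.0
```

```bash
python3 - <<'E'
from lib import *
ds=look()
print([(c,np.round(r["xyz"],3).tolist(),round(r["score"],2)) for c in ds for r in mark_of(c,"grip_midright")[:2]])
go(.5235,-.118,.0465,173.4)
E
```

```text
[('top', [0.781, -0.134, 0.001], 0.5), ('scene', [0.521, -0.116, 0.066], 0.53)]
shift [-0.0033, -0.0923, 0.0872] turn 0.0 cur [0.5307, -0.0259, 0.1337] psi 173.4 j7 0.5 t 38.1
```

Request:
{"fn": "play_rows", "kwargs": {
  "series": [
    [[-0.003, -0.092, 0, 0, 0], [-0.003, -0.092, 0, 0, 0], [-0.003, -0.092, 0.01, 0, 0], [-0.003, -0.092, 0.03, 0, 0], [-0.003, -0.092, 0.055, 0, 0], [-0.003, -0.092, 0.075, 0, 0], [-0.003, -0.092, 0.0872, 0, 0], [-0.003, -0.092, 0.0872, 0, 0], [-0.003, -0.092, 0.0872, 0, -1], [-0.003, -0.092, 0.0872, 0, -1], [-0.003, -0.092, 0.0872, 0, -1], [-0.003, -0.092, 0.0872, 0, -1]]
  ]
}}

```text
clock: 39.3
tcp_pos: [0.523, -0.1179, 0.0462]
orientation: [0.181, 3.136, -0.001]
wrist_force: [-1.2, -1.5, 2.2]
grip_width: 0.0232
gripper_force: 59.1
```

Request:
{"fn": "play_rows", "kwargs": {
  "series": [
    [[0.001, 0, -0.004, 0, -1], [0.0018, 0, -0.008, 0, -1], [0.0026, 0, -0.012, 0, -1], [0.0033, 0, -0.0155, 0, -1], [0.0036, 0, -0.017, 0, -1], [0.0036, 0, -0.017, 0, -1], [0.0036, 0, -0.017, 0, -1], [0.0036, 0, -0.017, 0, -1]]
  ]
}}

```text
clock: 40.1
tcp_pos: [0.5198, -0.1175, 0.0612]
orientation: [0.182, 3.136, 0.002]
wrist_force: [6.6, -0.2, -20.0]
grip_width: 0.0231
gripper_force: 62.0
```

Request:
{"fn": "play_rows", "kwargs": {
  "series": [
    [[0, 0, 0, 0, -1], [0, 0, 0, 0, -1], [0, 0, 0, 0, -1], [0, 0, 0, 0, -1], [0, 0, 0, 0, -1], [0, 0, 0, 0, -1], [0, 0, 0, 0, -1], [0, 0, 0, 0, 0], [0, 0, 0, 0, 0], [0, 0, 0, 0, 0], [0, 0, -0.04, 0, 0], [0, 0, -0.07, 0, 0]]
  ]
}}

```text
clock: 41.3
tcp_pos: [0.519, -0.1165, 0.1342]
orientation: [-0.179, -3.136, -0.001]
wrist_force: [0.2, -0.4, 0.4]
grip_width: 0.0427
gripper_force: 0.0
```

```bash
python3 - <<'E'
from lib import *
go(.5128,-.2094,.0465,173.4)
E
```

```text
shift [-0.0044, -0.0931, 0.0876] turn 0.07 cur [0.519, -0.1165, 0.1342] psi 173.47 j7 0.68 t 41.3
```

Request:
{"fn": "play_rows", "kwargs": {
  "series": [
    [[-0.003, -0.092, 0, 0, 0], [-0.003, -0.092, 0, 0, 0], [-0.003, -0.092, 0.01, 0, 0], [-0.003, -0.092, 0.03, 0, 0], [-0.003, -0.092, 0.055, 0, 0], [-0.003, -0.092, 0.075, 0, 0], [-0.003, -0.092, 0.0872, 0, 0], [-0.003, -0.092, 0.0872, 0, 0], [-0.003, -0.092, 0.0872, 0, -1], [-0.003, -0.092, 0.0872, 0, -1], [-0.003, -0.092, 0.0872, 0, -1], [-0.003, -0.092, 0.0872, 0, -1]]
  ]
}}

```text
clock: 42.5
tcp_pos: [0.5122, -0.2093, 0.0465]
orientation: [0.181, 3.135, -0.001]
wrist_force: [-2.8, -0.7, 6.5]
grip_width: 0.0235
gripper_force: 59.1
```

Request:
{"fn": "play_rows", "kwargs": {
  "series": [
    [[0.001, 0, -0.004, 0, -1], [0.0018, 0, -0.008, 0, -1], [0.0026, 0, -0.012, 0, -1], [0.0033, 0, -0.0155, 0, -1], [0.0036, 0, -0.017, 0, -1], [0.0036, 0, -0.017, 0, -1], [0.0036, 0, -0.017, 0, -1], [0.0036, 0, -0.017, 0, -1]]
  ]
}}

```text
clock: 43.3
tcp_pos: [0.509, -0.2089, 0.0614]
orientation: [0.181, 3.135, 0.001]
wrist_force: [7.1, -2.2, -15.6]
grip_width: 0.0231
gripper_force: 60.7
```

Request:
{"fn": "play_rows", "kwargs": {
  "series": [
    [[0, 0, 0, 0, -1], [0, 0, 0, 0, -1], [0, 0, 0, 0, -1], [0, 0, 0, 0, -1], [0, 0, 0, 0, -1], [0, 0, 0, 0, -1], [0, 0, 0, 0, -1], [0, 0, 0, 0, 0], [0, 0, 0, 0, 0], [0, 0, 0, 0, 0], [0, 0, -0.04, 0, 0], [0, 0, -0.09, 0, 0]]
  ]
}}

```text
clock: 44.5
tcp_pos: [0.506, -0.208, 0.152]
orientation: [-0.179, -3.131, -0.002]
wrist_force: [1.1, -0.8, -0.0]
grip_width: 0.043
gripper_force: 0.0
```

Request:
{"fn": "play_rows", "kwargs": {
  "series": [
    [[0, 0, -0.05, 0, 0], [0, 0, -0.1, 0, 0], [0.06, 0, -0.15, 0, 0], [0.06, 0, -0.15, 0, 0], [0.06, 0, -0.15, 0, 0]]
  ]
}}

```text
clock: 45.0
tcp_pos: [0.4468, -0.2011, 0.305]
orientation: [0.179, 3.135, -0.005]
wrist_force: [0.1, 0.3, -0.1]
grip_width: 0.0429
gripper_force: 0.0
```

```bash
python3 - <<'E'
from lib import *
ds=look()
for t in ["block_round","block_oblong","block_hexagon","block_tapered"]:
    print(t,[(c,np.round(r["xyz"],3).tolist(),round(r["score"],2)) for c in ds for r in mark_of(c,t)[:2]])
cv2.imwrite("pics/f.png",cv2.resize(ds["scene"]["pixels"][130:250,170:330,::-1],(800,600),interpolation=cv2.INTER_CUBIC))
print(monitor.read_state()["clock"])
E
```

```text
block_round [('top', [0.634, 0.055, 0.023], 0.52), ('scene', [0.637, 0.055, 0.026], 0.73)]
block_oblong [('top', [0.623, -0.039, 0.023], 0.56), ('top', [0.614, -0.13, 0.024], 0.17), ('scene', [0.627, -0.038, 0.024], 0.89)]
block_hexagon [('top', [0.614, -0.128, 0.022], 0.73), ('scene', [0.611, -0.13, 0.022], 0.82), ('scene', [0.519, -0.116, 0.065], 0.7)]
block_tapered [('top', [0.602, -0.22, 0.021], 0.55), ('scene', [0.603, -0.22, 0.026], 0.84)]
45.5
```

View pics/f.png

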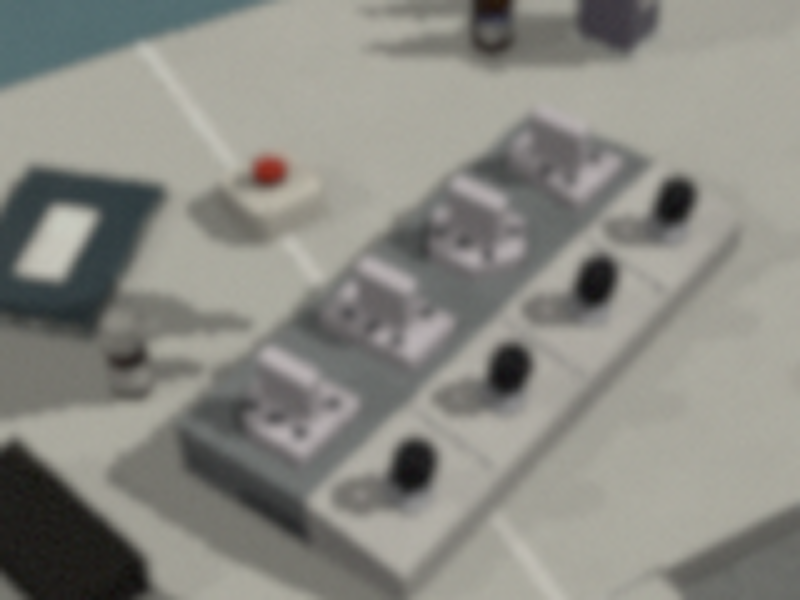

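All four blocks are seated level (lugs at about (280,375), (385,285), (475,205), (560,135)). All knobs are at rest, and the timer, bottle and carton are where they were.

```bash
python3 -c "
from bench import ctrl
print(ctrl.close_job())"
```

```text
the job is handed in; nothing more can be done
None
```

All four blocks are seated in their pockets and released, each knob was pulled fully out, held about a second and let spring back, left to right, and the job is handed in at about 45 s on the robot's clock.

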